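# Lock the battery strongbox with its key

## Robot

A 6-joint arm with a two-finger parallel gripper is mounted at the origin on a cart in front of the work surface, level with it; the furniture and walls round the work are solid. World frame = base frame: x ahead of the robot, y to its left, z up, the work surface at z = 0. Lengths are in m, angles in rad, forces in N, time in s.
With the tool pointing down it reaches from about 0.225 to 0.875 m from the base axis. Payload 3.4 kg.
Tool frame: the origin (TCP) lies on the centre line of the jaws, within the pads' length; the fingertips stand 11 mm ahead of it and the grasp point (between the pads) lies 8 mm behind it; z points along the fingers, y is the line along which they close (so a half turn about z gives the same grasp; the last joint's range is limited). The gripper opens to 85 mm and grips with 20 to 120 N. Pads are 22 mm wide; open, the fingers measure 114 mm over their backs; the gripper's body (76 mm by 85 mm) begins 54 mm behind the grasp point. The pads swing forward as they close: fully open they stand 13 mm farther back than shut.
Start: joints at [-1.296, 0.276, 1.505, -0, 1.361, -0.121], TCP at [0.222, -0.531, 0.242] pointing down, gripper open.
Joint ranges: [-2.89, 2.89], [-0.75, 2.08], [0.22, 2.7], [-1.18, 4.32], [0.11, 2.71], [-2.7, 2.7]. Speed limits (rad/s): [2.57, 2.57, 3.14, 3.14, 3.14, 3.14].

## Interface

Orientations are given as a unit quaternion [w, x, y, z].
In Python, from rig import manip, eyes, job gives the robot as it stands.
- The arm moves only by the tool drive_tool, never from a script. Its argument "rows" is a list of rows, each a list of 3 entries, a list of its own where there are three numbers: the turn, a rotation vector about the world's x, y, z in rad, then the shift along the world's x, y, z in cm, then the finger opening in cm, from 0 to 8.54. A call has 1 to 8 rows; each row shifts and turns the commanded pose from where the row before left it; what a row does not reach is not made up. A row lasts 1/8 s, in which the tool goes at most 62.5 mm and 10.7 degrees, less where a joint would pass 70% of its speed; a pose out of reach is approached as far as the arm can. A call is refused whole if a number of a shift passes 6.25 or a number of a turn 0.188, either way. A call with a gripper value outside its range is refused whole. The fingers move at their own pace and stop on an object; "force" is the grip in N (left out, the last holds). Time passes only in rows, so rows that do not move let the fingers close. It gives the time, the measured TCP pose, the force, the opening and the grip force at its end, in the units of the state.
- manip.get_state(): the state, without advancing time (a new reading comes with each control period).
- eyes.get_image(name): name is "side" or "top" or "wrist"; returns the picture (420x560x3 uint8, red, green, blue); there is no depth.
- eyes.get_calibration(name): a dict with "camera_matrix" (3x3 intrinsics, pixels), "k1" (the pictures are not rectified: a ray, as slopes to the right and down, at radius r is drawn at 1 + k1 r^2 times it, then the intrinsics apply), "view" (4x4, takes a point from world to camera coordinates). Camera axes: x right, y up, looking along -z (the intrinsics and any distortion apply to the point x, -y, -z); pixel columns grow to the right and rows downward; lengths in m; the calibration is good to about 2 mm. A picture is of the moment at which its call begins: read the wrist's pose just before it. get_calibration takes no time and is no camera call; for the wrist camera it gives the pose at the moment of the call.
- job.sign_off(): hands the job in; it is judged then, once.
The state is a dict: "clock": time; "qpos": joint angles; "qd": joint speeds; "effort": joint torques, N m; "position": TCP position; "ee_rot": TCP orientation; "contact_force": force on the tool from outside, world axes, zero at the start; "moment": the same for the moment, N m; "width": finger opening in m; "gripper_force": force on a finger pad.
Only numpy, scipy, OpenCV 4.12 (cv2) and the standard library are available. Lean on these libraries where they do the work, as an engineer would, in place of code of your own. Each camera call takes 0.05 s, during which the arm holds its last target. There are 200 camera calls.

## Task

The flight batteries are put away: lock the strongbox with the red key. Push the key fully into the lock, turn it clockwise until the bolt is fully shot and you just feel the stop, turn it back home, draw it out and return it upright to its pocket in the key stand. Do not force the key in the lock, and leave the other things alone.

Things in the scene. Friction and masses are not known exactly. Their poses are not given: they have to be found in the camera images.
- red_key: Strongbox key with a red head, loose, about 30 g, 64 mm tall, starting upright in a pocket of the key stand. Origin at the lower tip of its round 6 mm shank (rounded nose), z up along the shank. A flat bit, 4 mm thick, 6.5 to 14 mm above the tip, reaches to 16 mm from the axis in the key's -x. A 20 mm collar, underside 21 mm above the tip, rests on whatever the key is pushed into.
- red_key_head (a point): Centre of the red key's head, 48 mm above its tip; axes as the key's. The head is flat red plastic, 10 mm thick along y, 32 mm wide along x, reaching 16 mm above and below this point; its flat parallel faces bear on the middle 24 by 26 mm: grip it across the 10 mm.
- blue_key: A key of the same shape and axes with a blue head, for another box; it stands in the other pocket of the stand, 60 mm away. To be left alone.
- key_stand: Fixed wooden key stand, 124 mm along its x, 58 mm along its y, 40 mm tall, origin at the centre of its underside. Two pockets with keyhole-shaped mouths in the top, shank centres at x = -26 and +34 mm, slots towards its -x, 2.8 mm clearance all round a key. A key there hangs on its collar, tip 19 mm above the desk, axes as the stand's.
- keyhole (a point): Centre of the round shank hole in the lock's cover plate, at the plate's top face, 104 mm above the desk; z up. The slot for the bit runs from it towards -x, so a key enters when its axes agree with these. About 1.25 mm clearance on every side of shank and bit. The plate is 4 mm thick with a chamber below.
- lock_chamber (a point): Where the key's tip lies when fully in (collar on the plate), 21 mm below the keyhole, same axes. There the key turns clockwise seen from above, loosely at first (0.1 to 0.75 rad, unlike from lock to lock), then for 0.65 rad against a steady drag, then against a hard stop. It turns back loosely to a ward at home; only within about 0.1 rad of home can the bit leave by the slot.
- lock_inside: Works inside the lock case (bolt, cam, driver); origin 23.5 mm below the keyhole on its axis, axes as the strongbox's. The bit pushes the driver 10 mm from the axis: about 4 N while the bolt moves (0.04 N m), rising steeply at the stop. 7 to 10 N there is a firm stop; over 15 N on the works, or 40 N in all on the lock, strains the key.
- strongbox: Fixed grey steel battery box, 160 mm along x, 225 mm along y, 80 mm tall; origin at the centre of its underside, z up, vented front towards -x. The part of the top with y over -28 mm is the closed dark lid with a wire pull 20 mm high; on the rest stands the lock case, 64 by 56 by 24 mm, with the keyhole in its top, at x = 0, y = -66 mm.
- keeper (a point): Top of the steel keeper on the lid, 20 mm above the lid and 48 mm in +y and 4 mm in -x from the keyhole, into which the bolt is shot; 30 by 12 mm.
- bolt (a joint): The brass bolt of the lock, visible between the lock case and the keeper: 0 = drawn back (unlocked), 0.009 m = fully shot into the keeper (locked). It stays where the key leaves it.
- kapton_roll: Loose roll of amber tape, 57 mm wide, 19 mm tall, flat on the desk; to be left alone. Origin under its centre.
- ipa_bottle: Loose white bottle with blue cap, 49 mm wide, 131 mm tall, on the desk; to be left alone. Origin under its centre.
- flush_cutter: Loose red-handled flush cutter, 48 by 117 by 11 mm, flat on the desk; to be left alone. Origin under its centre.
- flux_tin: Loose round tin, 47 mm wide, 18 mm tall, on the desk; to be left alone. Origin under its centre.

How it is judged:
On the way, in this order (a step that is already met when the one before it is completed fails the run):
1. the red key is fully in the lock, the bolt still drawn back (z of red_key in the frame of keyhole below -0.0185 m and horizontal distance between red_key and keyhole below 0.004 m and angle between red_key's own z axis and vertical below 0.12 rad and value of joint bolt below 0.001 m), for 0.1 s.
2. the key in the lock has been turned to the stop and the bolt is fully shot (z of red_key in the frame of keyhole below -0.0185 m and horizontal distance between red_key and keyhole below 0.004 m and angle between red_key's own z axis and vertical below 0.12 rad and value of joint bolt above 0.0087 m), for 0.1 s.
3. the key, still in the lock, is turned back home and the bolt stays shot (all of step 2 and angle between the x axis of red_key and the x axis of keyhole, either way round below 0.13 rad), for 0.1 s.
4. the key is drawn out of the lock (z of red_key in the frame of keyhole above 0.004 m and value of joint bolt above 0.0087 m), for 0.1 s.
At the end, for the whole second after the job is handed in: The bolt is fully shot (at least 8.7 of 9 mm); the red key stands upright (within 0.12 rad), at rest and released, in the pocket it came from (within 8 mm of its start) (value of joint bolt above 0.0087 m and distance of red_key from where it was at the start of the episode below 0.008 m and angle between red_key's own z axis and vertical below 0.12 rad and linear speed of red_key below 0.02 m/s); the robot touches nothing.
It fails at once if the key is forced: over 15 N between the key and the works inside the lock, or over 40 N between the key and the strongbox as a whole (contact force between red_key and strongbox above 40 N or contact force between red_key and lock_inside above 15 N).
It fails at once if another thing is pushed away or knocked over (moved over 15 mm) (distance of any of blue_key, kapton_roll, ipa_bottle, flux_tin, flush_cutter from where it was at the start of the episode above 0.015 m).
It also fails if it takes over 69 s, if anything falls off the work surface, if the arm or the gripper's body presses on something with over 40 N, if the wrist force passes 120 N, or if a joint passes its speed limit or range.

## Working session

There is one attempt and no reset: what is moved stays moved. The work goes in short steps, Python scripts to look and compute and a tool call to move; the robot and the scene stay as the last step left them, time stands still between calls to the robot, and variables do not carry over. Pictures are saved under pics/ and viewed, at most 10 in all, crops included, and the job is handed in when it is done.

Besides the shell and the picture viewer there is one more tool, called after ">>>" by a JSON object that holds its "api" and its "payload", one argument or row to a line. drive_tool: Moves the arm, as the interface text tells. Its arguments: {"type":"object","properties":{"rows":{"type":"array"},"force":{"type":"number"}},"required":["rows"]}

```bash
mkdir -p pics; cat > h.py <<'E'
import numpy as np, cv2
from rig import manip, eyes, job
def cal(n):
    c=eyes.get_calibration(n); return np.array(c["camera_matrix"]),c["k1"],np.array(c["view"])
def proj(n,P,c=None):
    K,k1,V=c or cal(n); P=np.atleast_2d(P); q=P@V[:3,:3].T+V[:3,3]
    s=np.c_[q[:,0]/-q[:,2],-q[:,1]/-q[:,2]]; s=s*(1+k1*(s**2).sum(1,keepdims=True))
    return s@K[:2,:2].T+K[:2,2]
def ray(n,uv,c=None):
    K,k1,V=c or cal(n)
    s=cv2.undistortPoints(np.array(uv,float).reshape(-1,1,2),K,np.array([k1,0,0,0.])).reshape(-1,2)
    d=np.c_[s[:,0],-s[:,1],-np.ones(len(s))]@V[:3,:3]
    return -V[:3,:3].T@V[:3,3],d
def atz(n,uv,z,c=None):
    o,d=ray(n,uv,c); z=np.broadcast_to(z,len(d)); return o+d*((z-o[2])/d[:,2])[:,None]
def snap(n,f=None):
    im=eyes.get_image(n)
    if f: cv2.imwrite("pics/"+f,im[:,:,::-1])
    return im
E
python3 - <<'E'
from h import *
for n in ("side","top"):
    snap(n,n+"0.png"); K,k,V=cal(n); print(n,K.round(1).tolist(),k,(-V[:3,:3].T@V[:3,3]).round(3),V[:3,:3].round(2).tolist())
print(manip.get_state())
E
```

```text
side [[535.1, 0.0, 273.2], [0.0, 535.1, 211.1], [0.0, 0.0, 1.0]] 0.05069870308987809 [ 0.24  -1.002  0.515] [[0.95, -0.3, 0.01], [0.1, 0.36, 0.93], [-0.29, -0.88, 0.37]]
top [[390.1, 0.0, 280.6], [0.0, 390.1, 212.3], [0.0, 0.0, 1.0]] -0.07614241647143039 [0.414 0.046 1.082] [[-0.01, -1.0, 0.0], [0.99, -0.01, 0.16], [-0.16, 0.0, 0.99]]
{'clock': 0.1, 'qpos': array([-1.29600795e+00,  2.76537195e-01,  1.50596857e+00,  5.12490441e-05,
        1.36070895e+00, -1.20986754e-01]), 'qd': array([ 0.00170881, -0.00070196, -0.00293716,  0.0001806 ,  0.0001717 ,
        0.00049746]), 'effort': array([ 2.70399214e-03, -4.17695582e+01, -2.46405190e+01,  7.22912273e-05,
        5.80936219e-03, -9.98666025e-06]), 'position': array([ 0.22157596, -0.53012299,  0.24153822]), 'ee_rot': array([-8.10560897e-04,  9.80484799e-01,  1.96593236e-01, -3.73249157e-05]), 'contact_force': array([-0.36657114,  0.11632901, -0.28582795]), 'moment': array([-0.05782491,  0.03018093,  0.01214551]), 'gripper_force': 0.0, 'width': 0.0856890389062365}
```

View pics/top0.png

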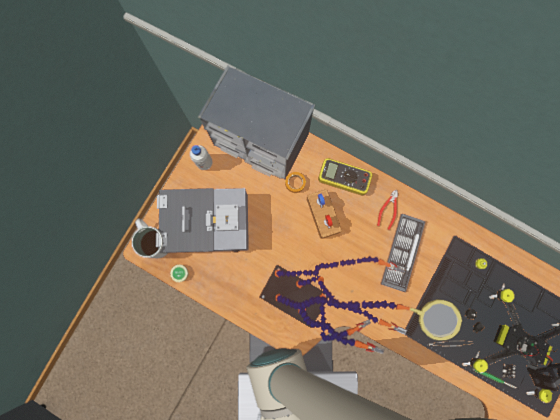

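View pics/side0.png

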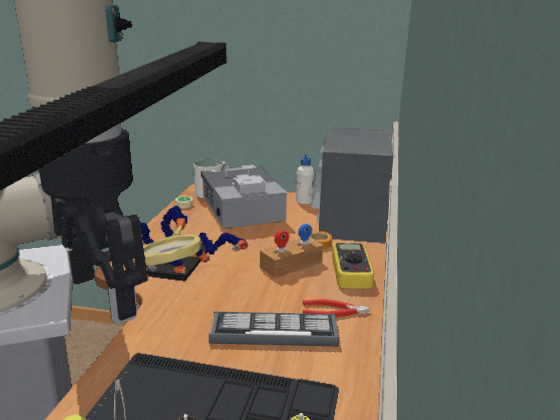

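The top view shows the stand at about (324,214), with the red key at (329,220) and the blue at (321,201). The box is at (203,219), its lock case at (228,217). I'll enlarge that part.

```bash
python3 - <<'E'
import cv2
a=cv2.imread("pics/top0.png")
c=cv2.resize(a[175:260,150:260],None,fx=4,fy=4,interpolation=cv2.INTER_CUBIC)
d=cv2.resize(a[183:243,300:345],None,fx=7,fy=7,interpolation=cv2.INTER_CUBIC)[:420]
import numpy as np
o=np.zeros((420,440+315,3),np.uint8);o[:340,:440]=c;o[:,440:]=d
cv2.imwrite("pics/crop1.png",o)
E
```

```text
(no output)
```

View pics/crop1.png

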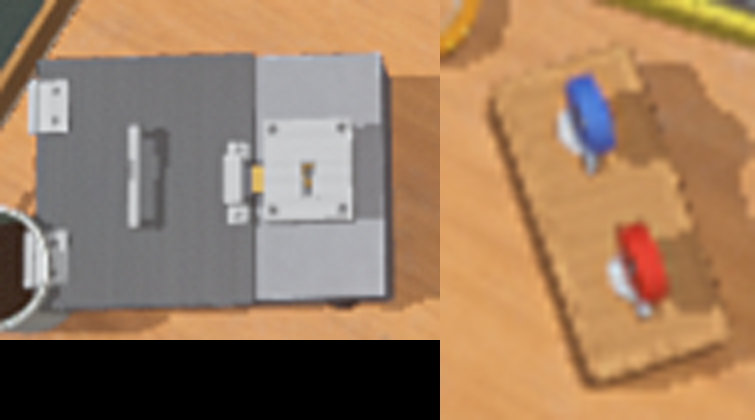

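The left crop shows the round hole at about full-image (226.7,217), with its slot running down (world -x) and the lid towards +y. In the right crop the slots run down and right, so the stand's yaw is about +18° and the red key is at its x = -26. Next I'll measure both.

```bash
cat >> h.py <<'E'
def mask(im,c):
    h=cv2.cvtColor(im,cv2.COLOR_RGB2HSV)
    m=((h[...,0]<6)|(h[...,0]>174)) if c=='r' else ((h[...,0]>105)&(h[...,0]<125))
    return (m&(h[...,1]>150)&(h[...,2]>70)).astype(np.uint8)
def blob(im,c,near,R):
    m=mask(im,c); v,u=np.nonzero(m); k=np.hypot(u-near[0],v-near[1])<R
    return np.array([u[k].mean(),v[k].mean()]),k.sum()
def tri(obs):
    A=np.zeros((3,3));b=np.zeros(3)
    for n,uv in obs:
        o,d=ray(n,[uv]); d=d[0]/np.linalg.norm(d[0]); M=np.eye(3)-np.outer(d,d); A+=M;b+=M@o
    return np.linalg.solve(A,b)
E
python3 - <<'E'
from h import *
T=cv2.imread("pics/top0.png")[:,:,::-1].copy();S=cv2.imread("pics/side0.png")[:,:,::-1].copy()
for c,t,s in (('r',(331,220),(282,240)),('b',(322,199),(305,232))):
    a,n1=blob(T,c,t,9);b,n2=blob(S,c,s,14);print(c,a,n1,b,n2,tri([("top",a),("side",b)]).round(4), atz("top",[a],.067).round(4))
f=lambda x,y:(150+(x+.5)/4-.5,175+(y+.5)/4-.5)
g=lambda x,y:(300+(x-440+.5)/7-.5,183+(y+.5)/7-.5)
print("keyhole",atz("top",[f(307,168),f(307,192)],.104).round(4))
print("case corners",atz("top",[f(265,121),f(352,121),f(352,221),f(265,217)],.104).round(4))
print("lid/box corners z.08",atz("top",[f(40,62),f(382,55),f(387,297)],.08).round(4))
print("stand corners z.04",atz("top",[g(493,100),g(625,50),g(722,335),g(590,383)],.04).round(4))
E
```

```text
r [328.66666667 219.92857143] 42 [280.8875  238.65625] 160 [ 0.5545 -0.0845  0.0651] [[ 0.5547 -0.0844  0.067 ]]
b [321.125  197.4375] 16 [304.29365079 232.02380952] 126 [ 0.6134 -0.0656  0.0645] [[ 0.6151 -0.066   0.067 ]]
keyhole [[0.5604 0.1797 0.104 ]
 [0.545  0.1795 0.104 ]]
case corners [[0.5909 0.2069 0.104 ]
 [0.5904 0.1514 0.104 ]
 [0.5263 0.1509 0.104 ]
 [0.5293 0.2059 0.104 ]]
lid/box corners z.08 [[0.6362 0.3611 0.08  ]
 [0.6386 0.1346 0.08  ]
 [0.4799 0.1306 0.08  ]]
stand corners z.04 [[ 0.6224 -0.0309  0.04  ]
 [ 0.6419 -0.083   0.04  ]
 [ 0.5296 -0.1172  0.04  ]
 [ 0.5117 -0.0659  0.04  ]]
```

>>> {"api": "drive_tool", "payload": {
  "rows": [
    [[0,0,0.18],[2.1,2.8,0],8.5],
    [[0,0,0.18],[2.1,2.8,0],8.5],
    [[0,0,0.18],[2.1,2.8,0],8.5],
    [[0,0,0.18],[2.1,2.8,0],8.5],
    [[0,0,0.18],[2.1,2.8,0],8.5],
    [[0,0,0.18],[2.1,2.8,0],8.5],
    [[0,0,0.18],[2.1,2.8,0],8.5],
    [[0,0,0.18],[2.1,2.8,0],8.5]
  ]
}}

```text
clock: 1.1
position: [0.3901, -0.3054, 0.242]
ee_rot: [-0.0, 0.605, 0.796, 0.0]
contact_force: [0.2, -0.2, -0.1]
width: 0.0849
gripper_force: 0.0
```

>>> {"api": "drive_tool", "payload": {
  "rows": [
    [[0,0,0.18],[2.1,2.8,0],8.5],
    [[0,0,0.18],[2.1,2.8,0],8.5],
    [[0,0,0.18],[2.1,2.8,0],8.5],
    [[0,0,0.18],[2.1,2.8,0],8.5],
    [[0,0,0.18],[2.1,2.8,0],8.5],
    [[0,0,0.18],[2.1,2.8,-1],8.5],
    [[0,0,0.18],[2.1,2.8,-2],8.5],
    [[0,0,0.164],[1.7,2.6,-2],8.5]
  ]
}}

```text
clock: 2.1
position: [0.5543, -0.0835, 0.1915]
ee_rot: [-0.0, -0.062, 0.998, 0.0]
contact_force: [0.4, -0.8, 0.4]
width: 0.0852
gripper_force: 0.0
```

```bash
python3 - <<'E'
from h import *
s=manip.get_state();print(s['clock'],s['position'],s['ee_rot'],s['qpos'],s['contact_force'],s['moment']);
K,k,V=cal("wrist"); print(K[0],(-V[:3,:3].T@V[:3,3]).round(4),V[:3,:3].round(2).tolist())
snap("wrist","w1.png"); print(proj("wrist",[[.5545,-.0845,.067],[.5545,-.0845,.083]]).round(0))
E
```

```text
2.1 [ 0.55427594 -0.08347524  0.19148623] [-5.82274630e-05 -6.19849927e-02  9.98077078e-01  6.82686772e-05] [-2.73667211e-01  2.87456323e-01  1.61884013e+00  9.58949688e-05
  1.23545114e+00 -1.96854461e+00] [ 0.40184799 -0.7885845   0.40679227] [ 0.04969725 -0.06141059  0.03161037]
[301.46885512   0.         281.60665049] [ 0.4874 -0.0905  0.3233] [[-0.12, 0.99, -0.0], [-0.96, -0.12, -0.26], [-0.26, -0.03, 0.96]]
[[275. 208.]
 [274. 213.]]
```

View pics/w1.png

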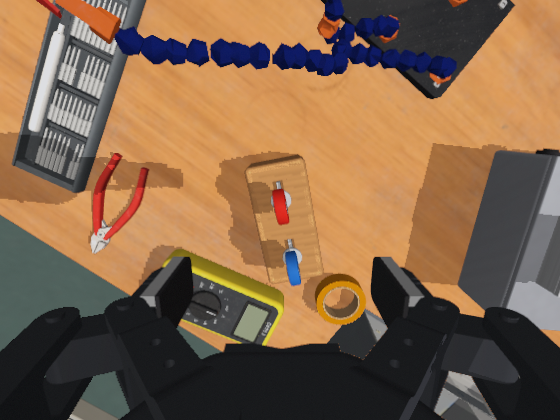

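The wrist view shows the red head at about (281,207), the blue at (292,266) and the slots up. I'll refine the key positions and the yaw from this picture.

```bash
cat > m.py <<'E'
from h import *
im=cv2.imread("pics/w1.png")[:,:,::-1].copy()
T=cv2.imread("pics/top0.png")[:,:,::-1].copy();S=cv2.imread("pics/side0.png")[:,:,::-1].copy()
P=[]
for c,w,t,s in (('r',(281,207),(331,220),(282,240)),('b',(292,266),(322,199),(305,232))):
    p,n=blob(im,c,w,28);a,_=blob(T,c,t,9);b,_=blob(S,c,s,14)
    X=atz("wrist",[p],.069)[0];P.append(X)
    print(c,p,n,X.round(4),tri([("wrist",p),("top",a),("side",b)]).round(4))
    v,u=np.nonzero(mask(im,c)); k=np.hypot(u-w[0],v-w[1])<28
    W=atz("wrist",np.c_[u[k],v[k]],.075)[:,:2]; e,ev=np.linalg.eigh(np.cov(W.T)); print("head yaw",np.degrees(np.arctan(ev[1,1]/ev[0,1])), np.ptp(W@ev,axis=0))
d=P[1]-P[0];print("yaw",np.degrees(np.arctan2(d[1],d[0])),np.linalg.norm(d))
E
python3 m.py
```

```text
r [280.07692308 206.23325062] 403 [ 0.5522 -0.0799  0.069 ] [ 0.5543 -0.0823  0.0644]
head yaw 17.06342406442505 [0.01046644 0.03052471]
b [292.45584046 267.54415954] 351 [ 0.608  -0.0615  0.069 ] [ 0.6129 -0.0635  0.0634]
head yaw 16.67750910866258 [0.00984179 0.03249712]
yaw 18.30331358918597 0.05881804932925733
```

>>> {"api": "drive_tool", "payload": {
  "rows": [
    [[0,0,0.18],[0,0,-2],8.5],
    [[0,0,0],[0,0.1,-3],8.5],
    [[0,0,0],[0,0,-2],6],
    [[0,0,0],[0,0,0],6],
    [[0,0,0],[0,0,0],6]
  ]
}}

```text
clock: 2.78
position: [0.5542, -0.0838, 0.123]
ee_rot: [0.0, -0.148, 0.989, -0.0]
contact_force: [-0.2, 0.0, 0.2]
width: 0.06
gripper_force: 0.0
```

```bash
python3 - <<'E'
from h import *
s=manip.get_state();q=s['ee_rot'];print(s['clock'],s['position'],np.degrees(2*np.arctan2(q[2],q[1])))
im=snap("wrist","w2.png")
for c in 'rb':
    p0=proj("wrist",[[.5545,-.0825,.067]] if c=='r' else [[.613,-.064,.067]])[0]
    v,u=np.nonzero(mask(im,c)); k=np.hypot(u-p0[0],v-p0[1])<50
    for z in(.067,.075):
        W=atz("wrist",np.c_[u[k],v[k]],z)[:,:2]; e,ev=np.linalg.eigh(np.cov(W.T)); 
        print(c,p0,k.sum(),z,W.mean(0),np.degrees(np.arctan(ev[1,1]/ev[0,1])), np.ptp(W@ev,axis=0))
K,k_,V=cal("wrist");print((-V[:3,:3].T@V[:3,3]).round(4))
E
```

```text
2.775 [ 0.55417198 -0.08380688  0.12295008] 197.0687860635136
r [281.95489592 233.60940778] 719 0.067 [ 0.55451264 -0.08348195] 18.298897792175268 [0.01024558 0.03290822]
r [281.95489592 233.60940778] 719 0.075 [ 0.55175253 -0.08427776] 18.29889779217528 [0.00980951 0.03150757]
b [282.74355978 314.43615636] 618 0.067 [ 0.61187056 -0.06477254] 17.826186570151847 [0.01017776 0.03700554]
b [282.74355978 314.43615636] 618 0.075 [ 0.60666918 -0.06636466] 17.826186570151823 [0.00974458 0.0354305 ]
[ 0.4897 -0.1022  0.255 ]
```

View pics/w2.png

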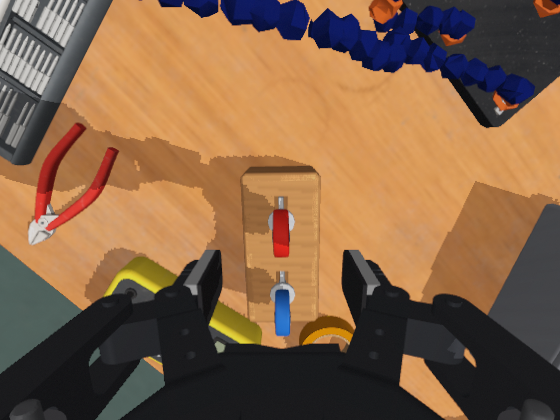

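The jaws are square to the stand and centred on the red key at (281,232), so I'll go down and grip.

>>> {"api": "drive_tool", "payload": {
  "rows": [
    [[0,0,0],[0,0,-2.5],4],
    [[0,0,0],[0,0,-2.5],4],
    [[0,0,0],[0,0,-1.3],4],
    [[0,0,0],[0,0,0],2],
    [[0,0,0],[0,0,0],0.8],
    [[0,0,0],[0,0,0],0.8],
    [[0,0,0],[0,0,0],0.8],
    [[0,0,0],[0,0,0],0.8]
  ],
  "force": 50
}}

```text
clock: 3.82
position: [0.5543, -0.0837, 0.0601]
ee_rot: [0.001, -0.149, 0.989, -0.0]
contact_force: [0.1, -0.3, 4.6]
width: 0.0095
gripper_force: 49.5
```

>>> {"api": "drive_tool", "payload": {
  "rows": [
    [[0,0,0],[0,0,1],0.8],
    [[0,0,0],[0,0,2],0.8],
    [[0,0,0],[0,0,3.5],0.8],
    [[0,0,0],[0,0,5],0.8],
    [[0,0,0],[0,2,1.5],0.8],
    [[0,0,-0.07],[0,4,0],0.8],
    [[0,0,-0.07],[0,5,0],0.8],
    [[0,0,-0.07],[0,5,0],0.8]
  ]
}}

```text
clock: 4.82
position: [0.5526, 0.0785, 0.1888]
ee_rot: [-0.001, -0.043, 0.999, 0.0]
contact_force: [-0.4, -0.7, -0.1]
width: 0.0091
gripper_force: 49.0
```

>>> {"api": "drive_tool", "payload": {
  "rows": [
    [[0,0,-0.074],[0.2,5,0],0.8],
    [[0,0,0],[0.2,4,0],0.8],
    [[0,0,0],[0,1.3,0],0.8],
    [[0,0,0],[0,0,-1],0.8],
    [[0,0,0],[0,0,0],0.8]
  ]
}}

```text
clock: 5.45
position: [0.5565, 0.1781, 0.1778]
ee_rot: [-0.002, -0.007, 1.0, -0.001]
contact_force: [-0.5, 0.5, 0.0]
width: 0.0095
gripper_force: 49.0
```

```bash
python3 - <<'E'
from h import *
s=manip.get_state();q=s['ee_rot'];print(s['clock'],s['position'],np.degrees(2*np.arctan2(q[2],q[1])),q,s['contact_force'],s['moment'])
im=snap("wrist"); p=proj("wrist",[[.559,.179,.104]])[0];print(p)
np.save("w3cal.npy",np.array(cal("wrist"),dtype=object),allow_pickle=True)
cv2.imwrite("pics/w3.png",im[:,:,::-1])
u,v=(int(x) for x in p); c=im[v-75:v+75,u-100:u+100,::-1]; print(u-100,v-75)
cv2.imwrite("pics/w3c.png",cv2.resize(c,None,fx=4,fy=4,interpolation=cv2.INTER_CUBIC))
E
```

```text
5.45 [0.5565377  0.1781425  0.17781927] 180.7738548533609 [-1.65034732e-03 -6.75309555e-03  9.99975616e-01 -6.62671386e-04] [-0.53815092  0.53052785  0.0237884 ] [-0.00125435  0.07445059 -0.02049136]
[281.7091176  227.78732095]
181 152
```

View pics/w3c.png

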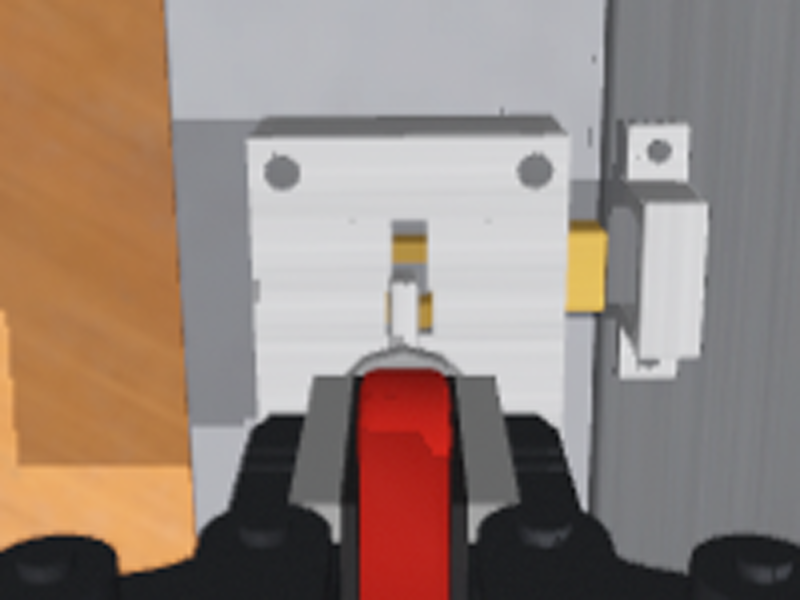

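The crop shows the slot end at crop (409,222), the bit at x 391–417 ending near y 282, and the case front edge at y 137 between x 247 and 567. I'll compare these with the projections.

```bash
python3 - <<'E'
from h import *
f=lambda x,y:(181+(x+.5)/4-.5,152+(y+.5)/4-.5)
n="wrist"
print("slot end, corners, case front L R",atz(n,[f(409,222),f(391,222),f(427,222),f(247,137),f(567,137)],.104).round(4))
print("front base z.08",atz(n,[f(262,117),f(555,117)],.08).round(4)) 
print("screws",atz(n,[f(282,172),f(536,172)],.104).round(4))
print("right edge/left edge",atz(n,[f(565,370),f(255,370),f(568,200),f(250,200)],.104).round(4))
s=manip.get_state();t=s['position'];zt=t[2]-.041
print("bit L,R, end edge bottom/top",atz(n,[f(391,290),f(417,290)],zt+.014).round(4),atz(n,[f(404,282)],zt+.0065).round(4),atz(n,[f(404,282)],zt+.014).round(4), "tcp",t)
pr=(proj(n,[[t[0]-.016,t[1]+dy,zt+h] for dy in(-.002,.002) for h in(.0065,.014)])-[181,152])*4
print("predicted bit end",pr.round(0).tolist())
E
python3 - <<'E'
import cv2
a=cv2.imread("pics/w3.png")[200:245,262:302]
cv2.imwrite("pics/w3d.png",cv2.resize(a,None,fx=13,fy=13,interpolation=cv2.INTER_CUBIC))
E
```

```text
slot end, corners, case front L R [[0.5436 0.1796 0.104 ]
 [0.5436 0.1765 0.104 ]
 [0.5436 0.1828 0.104 ]
 [0.5287 0.1513 0.104 ]
 [0.528  0.2069 0.104 ]]
front base z.08 [[0.5293 0.1511 0.08  ]
 [0.5286 0.2076 0.08  ]]
screws [[0.5348 0.1573 0.104 ]
 [0.5343 0.2017 0.104 ]]
right edge/left edge [[0.5712 0.2085 0.104 ]
 [0.5719 0.1518 0.104 ]
 [0.5393 0.2076 0.104 ]
 [0.54   0.1516 0.104 ]]
bit L,R, end edge bottom/top [[0.541  0.177  0.1514]
 [0.541  0.1806 0.1514]] [[0.5422 0.1788 0.1439]] [[0.5398 0.1788 0.1514]] tcp [0.55703004 0.17800727 0.17840612]
predicted bit end [[383.0, 273.0], [382.0, 289.0], [411.0, 273.0], [411.0, 289.0]]
```

View pics/w3d.png

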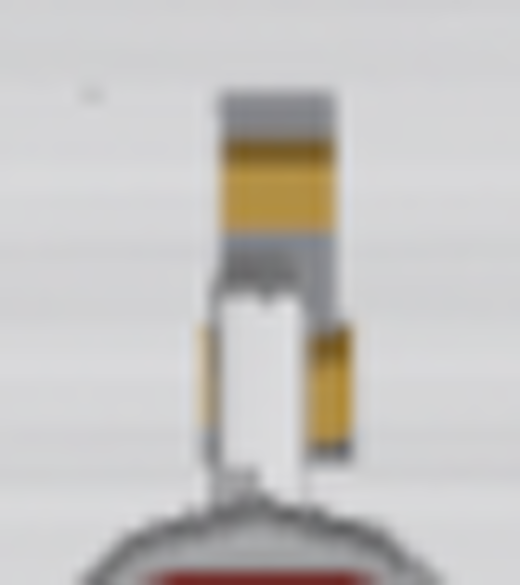

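Zoomed in, the bit sits at crop x 220–305 and ends at y 253–290. The slot is x 218–335 with its end at y 92, and the round hole is centred near (275,395). So the key must go about +4.8 mm in x and +0.9 mm in y. I'll do that, come down to just above the plate and look again.

>>> {"api": "drive_tool", "payload": {
  "rows": [
    [[0,0,0],[0.45,0.09,-1],0.8],
    [[0,0,0],[0,0,-1],0.8],
    [[0,0,0],[0,0,-0.8],0.8],
    [[0,0,0],[0,0,0],0.8],
    [[0,0,0],[0,0,0],0.8]
  ]
}}

```text
clock: 6.12
position: [0.5623, 0.1804, 0.1514]
ee_rot: [0.0, -0.007, 1.0, 0.0]
contact_force: [-0.5, -0.2, 0.1]
width: 0.0088
gripper_force: 49.0
```

```bash
python3 - <<'E'
from h import *
s=manip.get_state();t=s['position'];print(t,s['ee_rot'],s['contact_force'],s['moment'])
k=cal("wrist");im=snap("wrist","w4.png"); p=proj("wrist",[[.5606,.1797,.104]],k)[0];print(p)
u,v=(int(x) for x in p);c=im[v-40:v+15,u-35:u+35,::-1];print(u-35,v-40)
cv2.imwrite("pics/w4c.png",cv2.resize(c,None,fx=10,fy=10,interpolation=cv2.INTER_CUBIC))
zt=t[2]-.041
print("pred bit end",((proj("wrist",[[t[0]-.016,t[1]+d,zt+h] for d in(-.002,.002) for h in(.0065,.014)],k)-[u-35,v-40])*10).round(0).tolist())
print("slot end/hole",((proj("wrist",[[.5436,.1796,.104],[.5606,.1797,.104]],k)-[u-35,v-40])*10).round(0).tolist())
E
```

```text
[0.56228875 0.18036492 0.15141889] [ 1.12859500e-04 -7.11288889e-03  9.99974694e-01  6.98508455e-05] [-0.4788178  -0.20416949  0.05921311] [ 0.00967231  0.00049579 -0.00756908]
[279.03490416 235.63091201]
244 195
pred bit end [[328.0, 250.0], [326.0, 290.0], [397.0, 251.0], [398.0, 291.0]]
slot end/hole [[352.0, 146.0], [350.0, 406.0]]
```

View pics/w4c.png

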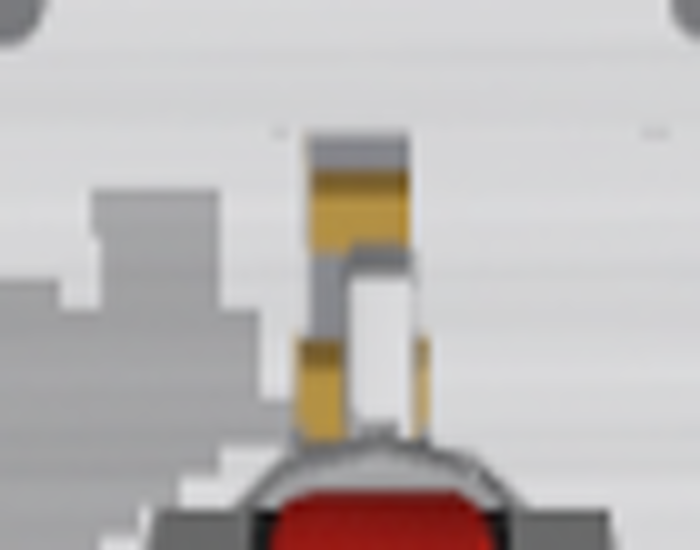

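The bit (x 347–413) sits to the right of the slot (307–410). The correction is about -1.35 mm in y and -1.1 mm in x. I'll apply it and lower gently.

>>> {"api": "drive_tool", "payload": {
  "rows": [
    [[0,0,0],[-0.11,-0.135,0],0.8],
    [[0,0,0],[0,0,-0.3],0.8],
    [[0,0,0],[0,0,-0.3],0.8],
    [[0,0,0],[0,0,-0.15],0.8],
    [[0,0,0],[0,0,0],0.8]
  ]
}}

```text
clock: 6.8
position: [0.561, 0.179, 0.1436]
ee_rot: [-0.0, -0.007, 1.0, 0.0]
contact_force: [-0.9, -0.8, 0.8]
width: 0.0094
gripper_force: 49.0
```

>>> {"api": "drive_tool", "payload": {
  "rows": [
    [[0,0,0],[0,0,0],0.8],
    [[0,0,0],[0,0,0],0.8]
  ]
}}

```text
clock: 7.05
position: [0.5612, 0.179, 0.1439]
ee_rot: [0.0, -0.007, 1.0, 0.0]
contact_force: [0.2, 0.9, 0.9]
width: 0.0092
gripper_force: 49.0
```

>>> {"api": "drive_tool", "payload": {
  "rows": [
    [[0,0,0],[0,0,-0.15],0.8],
    [[0,0,0],[0,0,-0.15],0.8],
    [[0,0,0],[0,0,0],0.8]
  ]
}}

```text
clock: 7.42
position: [0.561, 0.1789, 0.1406]
ee_rot: [-0.0, -0.007, 1.0, 0.0]
contact_force: [-0.4, 0.2, -0.1]
width: 0.0093
gripper_force: 49.0
```

```bash
python3 - <<'E'
from h import *
s=manip.get_state();t=s['position'];print(t,s['contact_force'],s['moment'])
k=cal("wrist");im=snap("wrist","w5.png"); u,v=(int(x) for x in proj("wrist",[[.56,.1797,.104]],k)[0]);print(u-35,v-40)
cv2.imwrite("pics/w5c.png",cv2.resize(im[v-40:v+15,u-35:u+35,::-1],None,fx=10,fy=10,interpolation=cv2.INTER_CUBIC))
E
```

```text
[0.56095466 0.17893408 0.14061753] [-0.43354903  0.1769407  -0.10310462] [ 0.03127369 -0.00826197  0.05008792]
246 203
```

>>> {"api": "drive_tool", "payload": {
  "rows": [
    [[0,0,0],[0,0,-0.15],0.8],
    [[0,0,0],[0,0,-0.15],0.8],
    [[0,0,0],[0,0,-0.1],0.8],
    [[0,0,0],[0,0,0],0.8]
  ]
}}

```text
clock: 7.98
position: [0.561, 0.1789, 0.1367]
ee_rot: [-0.0, -0.007, 1.0, 0.0]
contact_force: [0.1, -0.5, 0.4]
width: 0.0094
gripper_force: 49.0
```

>>> {"api": "drive_tool", "payload": {
  "rows": [
    [[0,0,0],[0,0,-0.15],0.8],
    [[0,0,0],[0,0,-0.15],0.8],
    [[0,0,0],[0,0,-0.15],0.8],
    [[0,0,0],[0,0,-0.15],0.8],
    [[0,0,0],[0,0,0],0.8]
  ]
}}

```text
clock: 8.6
position: [0.561, 0.1789, 0.1306]
ee_rot: [-0.0, -0.007, 1.0, -0.0]
contact_force: [0.3, 0.1, 0.1]
width: 0.0095
gripper_force: 49.0
```

>>> {"api": "drive_tool", "payload": {
  "rows": [
    [[0,0,0],[0,0,-0.15],0.8],
    [[0,0,0],[0,0,-0.15],0.8],
    [[0,0,0],[0,0,-0.15],0.8],
    [[0,0,0],[0,0,-0.05],0.8],
    [[0,0,0],[0,0,0],0.8]
  ]
}}

```text
clock: 9.22
position: [0.5611, 0.179, 0.1258]
ee_rot: [-0.0, -0.007, 1.0, 0.0]
contact_force: [0.3, 0.4, 0.1]
width: 0.0094
gripper_force: 49.0
```

>>> {"api": "drive_tool", "payload": {
  "rows": [
    [[0,0,0],[0,0,-0.1],0.8],
    [[0,0,0],[0,0,-0.05],0.8],
    [[0,0,0],[0,0,0],0.8],
    [[0,0,0],[0,0,0],0.8]
  ]
}}

```text
clock: 9.72
position: [0.5611, 0.179, 0.1243]
ee_rot: [0.0, -0.007, 1.0, 0.0]
contact_force: [-0.1, -0.1, -0.4]
width: 0.0092
gripper_force: 49.0
```

>>> {"api": "drive_tool", "payload": {
  "rows": [
    [[0,0,0],[0,0,-0.05],0.8],
    [[0,0,0],[0,0,0],0.8],
    [[0,0,0],[0,0,0],0.8]
  ]
}}

```text
clock: 10.1
position: [0.5612, 0.179, 0.1241]
ee_rot: [0.0, -0.007, 1.0, 0.0]
contact_force: [-0.3, -0.5, 2.5]
width: 0.0096
gripper_force: 49.4
```

>>> {"api": "drive_tool", "payload": {
  "rows": [
    [[0,0,0],[0,0,-0.05],0.8],
    [[0,0,0],[0,0,0],0.8],
    [[0,0,0],[0,0,0],0.8]
  ]
}}

```text
clock: 10.48
position: [0.5611, 0.179, 0.1241]
ee_rot: [0.0, -0.007, 1.0, 0.0]
contact_force: [-2.4, 0.4, 5.6]
width: 0.0092
gripper_force: 49.9
```

Seated: it stops at z 0.1241 with about 5 N. I'll ease off a little, take baseline force readings, then turn clockwise.

>>> {"api": "drive_tool", "payload": {
  "rows": [
    [[0,0,0],[0,0,0.07],0.8],
    [[0,0,0],[0,0,0],0.8],
    [[0,0,0],[0,0,0],0.8]
  ]
}}

```text
clock: 10.85
position: [0.5612, 0.179, 0.1241]
ee_rot: [0.0, -0.007, 1.0, 0.0]
contact_force: [-0.4, -0.4, 3.1]
width: 0.0091
gripper_force: 49.5
```

```bash
cat > r.py <<'E'
from h import *
import sys
F=[];M=[];E=[]
for i in range(int(sys.argv[1])):
    eyes.get_image("side"); s=manip.get_state();F.append(s['contact_force']);M.append(s['moment']);E.append(s['effort'][5])
q=s['ee_rot'];print(s['clock'],s['position'].round(4),'yaw',round(np.degrees(2*np.arctan2(q[2],q[1])),2),'F',np.mean(F,0).round(2),'M',np.mean(M,0).round(3),np.std(M,0).round(3),'e6',np.round([np.mean(E),np.std(E)],4),'q6',s['qpos'][5].round(3))
E
python3 r.py 6
```

```text
11.15 [0.5612 0.179  0.1241] yaw 180.81 F [-0.65 -0.37  4.01] M [-0.03   0.112  0.001] [0.022 0.012 0.03 ] e6 [-0.0014  0.0001] q6 -1.394
```

>>> {"api": "drive_tool", "payload": {
  "rows": [
    [[0,0,-0.03],[0,0,0.06],0.8],
    [[0,0,-0.03],[0,0,0],0.8],
    [[0,0,-0.03],[0,0,0],0.8],
    [[0,0,0],[0,0,0],0.8]
  ]
}}

```text
clock: 11.65
position: [0.5609, 0.1789, 0.1243]
ee_rot: [-0.0, 0.038, 0.999, -0.0]
contact_force: [-1.1, -0.3, -0.1]
width: 0.0094
gripper_force: 49.1
```

```bash
python3 r.py 3
```

```text
11.8 [0.5611 0.1789 0.1245] yaw 175.66 F [ 0.16 -0.07 -0.54] M [ 0.033 -0.031 -0.009] [0.014 0.016 0.019] e6 [0.0083 0.0076] q6 -1.304
```

>>> {"api": "drive_tool", "payload": {
  "rows": [
    [[0,0,-0.03],[0,0,0],0.8],
    [[0,0,-0.03],[0,0,0],0.8],
    [[0,0,-0.03],[0,0,0],0.8],
    [[0,0,0],[0,0,0],0.8],
    [[0,0,0],[0,0,0],0.8]
  ]
}}

```text
clock: 12.42
position: [0.5611, 0.179, 0.1247]
ee_rot: [0.0, 0.083, 0.997, 0.0]
contact_force: [1.0, -0.2, -0.5]
width: 0.0094
gripper_force: 49.0
```

```bash
python3 r.py 2
```

```text
12.525 [0.5611 0.179  0.1246] yaw 170.5 F [-0.31  0.28  0.1 ] M [ 0.    -0.024 -0.026] [0.005 0.007 0.008] e6 [0.0002 0.0002] q6 -1.214
```

>>> {"api": "drive_tool", "payload": {
  "rows": [
    [[0,0,-0.04],[0,0,0],0.8],
    [[0,0,-0.04],[0,0,0],0.8],
    [[0,0,-0.04],[0,0,0],0.8],
    [[0,0,0],[0,0,0],0.8],
    [[0,0,0],[0,0,0],0.8]
  ]
}}

```text
clock: 13.15
position: [0.5609, 0.1787, 0.1246]
ee_rot: [-0.0, 0.142, 0.99, -0.0]
contact_force: [-0.1, -1.7, 1.1]
width: 0.0092
gripper_force: 49.0
```

```bash
python3 r.py 2
```

```text
13.25 [0.5609 0.1786 0.1246] yaw 163.65 F [-0.45 -1.52  0.05] M [-0.332  0.109  0.043] [0.024 0.036 0.02 ] e6 [0.0173 0.0007] q6 -1.095
```

>>> {"api": "drive_tool", "payload": {
  "rows": [
    [[0,0,-0.04],[0,0,0],0.8],
    [[0,0,-0.04],[0,0,0],0.8],
    [[0,0,-0.04],[0,0,0],0.8],
    [[0,0,0],[0,0,0],0.8],
    [[0,0,0],[0,0,0],0.8]
  ]
}}

```text
clock: 13.88
position: [0.5606, 0.1783, 0.1246]
ee_rot: [-0.0, 0.201, 0.98, -0.001]
contact_force: [-1.7, -4.6, 1.2]
width: 0.0094
gripper_force: 49.2
```

```bash
python3 r.py 2
```

```text
13.975 [0.5608 0.1786 0.1245] yaw 156.78 F [-1.83 -4.2   0.56] M [-0.801  0.341  0.054] [0.003 0.002 0.013] e6 [0.0475 0.    ] q6 -0.975
```

>>> {"api": "drive_tool", "payload": {
  "rows": [
    [[0,0,-0.04],[0,0,0],0.8],
    [[0,0,-0.04],[0,0,0],0.8],
    [[0,0,-0.04],[0,0,0],0.8],
    [[0,0,-0.04],[0,0,0],0.8],
    [[0,0,0],[0,0,0],0.8],
    [[0,0,0],[0,0,0],0.8]
  ]
}}

```text
clock: 14.72
position: [0.561, 0.1789, 0.1245]
ee_rot: [-0.0, 0.279, 0.96, -0.0]
contact_force: [-1.9, -3.4, 0.7]
width: 0.0091
gripper_force: 49.2
```

```bash
python3 r.py 2
```

```text
14.825 [0.561  0.179  0.1245] yaw 147.61 F [-2.17 -3.12  0.95] M [-0.766  0.321  0.028] [0.009 0.004 0.032] e6 [0.0436 0.    ] q6 -0.815
```

Turned 0.58 rad with a steady drag (about 4 N, 0.044 N m).

>>> {"api": "drive_tool", "payload": {
  "rows": [
    [[0,0,-0.04],[0,0,0],0.8],
    [[0,0,-0.04],[0,0,0],0.8],
    [[0,0,-0.04],[0,0,0],0.8],
    [[0,0,-0.04],[0,0,0],0.8],
    [[0,0,0],[0,0,0],0.8],
    [[0,0,0],[0,0,0],0.8]
  ]
}}

```text
clock: 15.58
position: [0.561, 0.1789, 0.1246]
ee_rot: [-0.0, 0.355, 0.935, -0.0]
contact_force: [-1.9, -3.6, 0.2]
width: 0.0095
gripper_force: 49.2
```

```bash
python3 r.py 2
```

```text
15.675 [0.561  0.179  0.1246] yaw 138.44 F [-1.75 -4.19  0.51] M [-0.808  0.401  0.054] [0.009 0.011 0.033] e6 [0.0439 0.    ] q6 -0.655
```

>>> {"api": "drive_tool", "payload": {
  "rows": [
    [[0,0,-0.03],[0,0,0],0.8],
    [[0,0,-0.03],[0,0,0],0.8],
    [[0,0,-0.03],[0,0,0],0.8],
    [[0,0,-0.03],[0,0,0],0.8],
    [[0,0,0],[0,0,0],0.8],
    [[0,0,0],[0,0,0],0.8]
  ]
}}

```text
clock: 16.42
position: [0.561, 0.179, 0.1246]
ee_rot: [-0.0, 0.411, 0.912, 0.0]
contact_force: [-2.7, -4.1, 0.4]
width: 0.0092
gripper_force: 49.1
```

```bash
python3 r.py 2
```

```text
16.525 [0.561  0.179  0.1246] yaw 131.53 F [-1.67 -3.89  0.57] M [-0.827  0.413  0.027] [0.009 0.039 0.03 ] e6 [0.0494 0.0005] q6 -0.534
```

>>> {"api": "drive_tool", "payload": {
  "rows": [
    [[0,0,-0.025],[0,0,0],0.8],
    [[0,0,0],[0,0,0],0.8],
    [[0,0,-0.02],[0,0,0],0.8],
    [[0,0,0],[0,0,0],0.8]
  ]
}}

```text
clock: 17.02
position: [0.561, 0.179, 0.1246]
ee_rot: [-0.0, 0.431, 0.902, 0.0]
contact_force: [-2.4, -4.1, 0.2]
width: 0.0093
gripper_force: 49.1
```

```bash
python3 r.py 2
```

```text
17.125 [0.5611 0.179  0.1246] yaw 128.94 F [-2.02 -3.58 -0.28] M [-0.798  0.442  0.019] [0.019 0.045 0.031] e6 [0.0554 0.003 ] q6 -0.489
```

>>> {"api": "drive_tool", "payload": {
  "rows": [
    [[0,0,-0.02],[0,0,0],0.8],
    [[0,0,0],[0,0,0],0.8],
    [[0,0,-0.02],[0,0,0],0.8],
    [[0,0,0],[0,0,0],0.8],
    [[0,0,0],[0,0,0],0.8]
  ]
}}

```text
clock: 17.75
position: [0.5607, 0.1788, 0.1246]
ee_rot: [-0.0, 0.449, 0.894, -0.0]
contact_force: [-2.6, -5.3, 0.4]
width: 0.0092
gripper_force: 49.2
```

```bash
python3 r.py 2
```

```text
17.85 [0.5607 0.1788 0.1246] yaw 126.64 F [-3.02 -4.67  0.46] M [-0.888  0.554  0.07 ] [0.001 0.021 0.03 ] e6 [0.0541 0.    ] q6 -0.449
```

>>> {"api": "drive_tool", "payload": {
  "rows": [
    [[0,0,-0.02],[0,0,0],0.8],
    [[0,0,0],[0,0,0],0.8],
    [[0,0,0],[0,0,0],0.8]
  ]
}}

```text
clock: 18.23
position: [0.5606, 0.1787, 0.1246]
ee_rot: [-0.0, 0.458, 0.889, -0.0]
contact_force: [-3.5, -4.6, 1.0]
width: 0.0091
gripper_force: 49.2
```

```bash
python3 r.py 2
```

```text
18.325 [0.5605 0.1787 0.1246] yaw 125.5 F [-3.09 -5.28  0.68] M [-0.917  0.623  0.025] [0.027 0.026 0.038] e6 [0.0574 0.    ] q6 -0.429
```

>>> {"api": "drive_tool", "payload": {
  "rows": [
    [[0,0,-0.02],[0,0,0],0.8],
    [[0,0,0],[0,0,0],0.8],
    [[0,0,-0.02],[0,0,0],0.8],
    [[0,0,0],[0,0,0],0.8],
    [[0,0,0],[0,0,0],0.8]
  ]
}}

```text
clock: 18.95
position: [0.5602, 0.1786, 0.1245]
ee_rot: [-0.001, 0.475, 0.88, -0.001]
contact_force: [-4.0, -5.8, 1.0]
width: 0.0092
gripper_force: 49.3
```

```bash
python3 r.py 2
```

```text
19.05 [0.5602 0.1785 0.1245] yaw 123.21 F [-3.61 -5.11  0.61] M [-0.983  0.724  0.117] [0.015 0.009 0.002] e6 [0.064 0.   ] q6 -0.389
```

>>> {"api": "drive_tool", "payload": {
  "rows": [
    [[0,0,-0.02],[0,0,0],0.8],
    [[0,0,0],[0,0,0],0.8],
    [[0,0,-0.02],[0,0,0],0.8],
    [[0,0,0],[0,0,0],0.8],
    [[0,0,0],[0,0,0],0.8]
  ]
}}

```text
clock: 19.68
position: [0.5599, 0.1784, 0.1245]
ee_rot: [-0.001, 0.493, 0.87, -0.001]
contact_force: [-4.8, -5.6, 1.9]
width: 0.0089
gripper_force: 49.4
```

```bash
python3 r.py 2; python3 - <<'E'
from h import *
im=snap("wrist"); print(proj("wrist",[[.556,.209,.09],[.556,.223,.1],[.556,.215,.09]]).round(0))
t=snap("top"); u,v=(int(x) for x in proj("top",[[.556,.212,.095]])[0]); print(u,v)
o=np.zeros((600,800,3),np.uint8); o[:420,:560]=im; c=cv2.resize(t[v-10:v+10,u-12:u+12],None,fx=9,fy=9,interpolation=cv2.INTER_CUBIC); o[420:600,:216]=c
s=snap("side");u,v=(int(x) for x in proj("side",[[.556,.212,.095]])[0]);c=cv2.resize(s[v-15:v+15,u-40:u+40],None,fx=6,fy=6,interpolation=cv2.INTER_CUBIC);o[420:600,220:700]=c
cv2.imwrite("pics/w6.png",o[:,:,::-1])
E
```

```text
19.775 [0.5599 0.1784 0.1245] yaw 120.93 F [-3.92 -5.06  1.85] M [-1.067  0.848  0.037] [0.032 0.023 0.013] e6 [0.071 0.   ] q6 -0.349
[[304. 201.]
 [319. 183.]
 [309. 192.]]
214 218
```

View pics/w6.png

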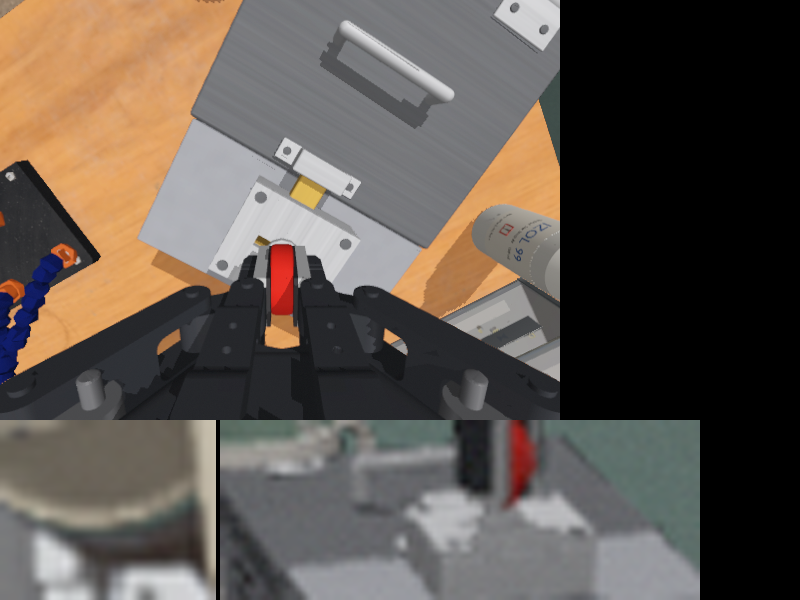

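The bolt's brass now spans the whole gap at about (307,192), between the case and the keeper, and the torque is climbing (0.071 N m, about 7 N). One more small press to make the stop firm.

>>> {"api": "drive_tool", "payload": {
  "rows": [
    [[0,0,-0.02],[0,0,0],0.8],
    [[0,0,0],[0,0,0],0.8],
    [[0,0,-0.02],[0,0,0],0.8],
    [[0,0,0],[0,0,0],0.8],
    [[0,0,0],[0,0,0],0.8]
  ]
}}

```text
clock: 20.55
position: [0.5595, 0.1782, 0.1245]
ee_rot: [-0.001, 0.51, 0.86, -0.001]
contact_force: [-5.5, -5.9, 2.5]
width: 0.0092
gripper_force: 49.5
```

```bash
python3 r.py 2
```

```text
20.65 [0.5595 0.1783 0.1245] yaw 118.64 F [-4.04 -5.88  2.07] M [-1.077  0.968  0.042] [0.001 0.002 0.02 ] e6 [0.0793 0.    ] q6 -0.309
```

>>> {"api": "drive_tool", "payload": {
  "rows": [
    [[0,0,0.06],[0,0,0],0.8],
    [[0,0,0.12],[0,0,0],0.8],
    [[0,0,0.12],[0,0,0],0.8],
    [[0,0,0.12],[0,0,0],0.8],
    [[0,0,0.12],[0,0,0],0.8],
    [[0,0,0.12],[0,0,0],0.8],
    [[0,0,0.12],[0,0,0],0.8],
    [[0,0,0.1],[0,0,0],0.8]
  ]
}}

```text
clock: 21.65
position: [0.5621, 0.1803, 0.1249]
ee_rot: [0.001, 0.094, 0.996, 0.002]
contact_force: [-1.0, -2.4, -0.1]
width: 0.0094
gripper_force: 49.0
```

>>> {"api": "drive_tool", "payload": {
  "rows": [
    [[0,0,0.06],[0,0,0],0.8],
    [[0,0,0.06],[0,0,0],0.8],
    [[0,0,0.03],[0,0,0],0.8],
    [[0,0,0.03],[0,0,0],0.8],
    [[0,0,0],[0,0,0],0.8],
    [[0,0,0],[0,0,0],0.8]
  ]
}}

```text
clock: 22.4
position: [0.5615, 0.1792, 0.1248]
ee_rot: [0.0, 0.006, 1.0, 0.0]
contact_force: [0.0, 0.2, 0.4]
width: 0.0094
gripper_force: 49.1
```

```bash
python3 r.py 2
```

```text
22.5 [0.5613 0.1791 0.1247] yaw 179.36 F [ 0.28 -0.11 -0.84] M [-0.018  0.012 -0.008] [0.033 0.01  0.022] e6 [0.0016 0.    ] q6 -1.369
```

>>> {"api": "drive_tool", "payload": {
  "rows": [
    [[0,0,0.025],[0,0,0],0.8],
    [[0,0,0],[0,0,0],0.8],
    [[0,0,0],[0,0,0],0.8]
  ]
}}

```text
clock: 22.88
position: [0.5611, 0.179, 0.1246]
ee_rot: [0.0, -0.007, 1.0, 0.0]
contact_force: [0.4, -0.4, -0.5]
width: 0.009
gripper_force: 49.1
```

```bash
python3 r.py 2; python3 - <<'E'
from h import *
im=snap("wrist"); c=im[150:270,200:360]
cv2.imwrite("pics/w7.png",cv2.resize(c,None,fx=5,fy=5,interpolation=cv2.INTER_CUBIC)[:,:,::-1])
E
```

```text
22.975 [0.5611 0.1789 0.1246] yaw 180.81 F [-0.18  0.12 -0.36] M [-0.037 -0.016  0.009] [0.001 0.015 0.007] e6 [-0.0001  0.0002] q6 -1.394
```

View pics/w7.png

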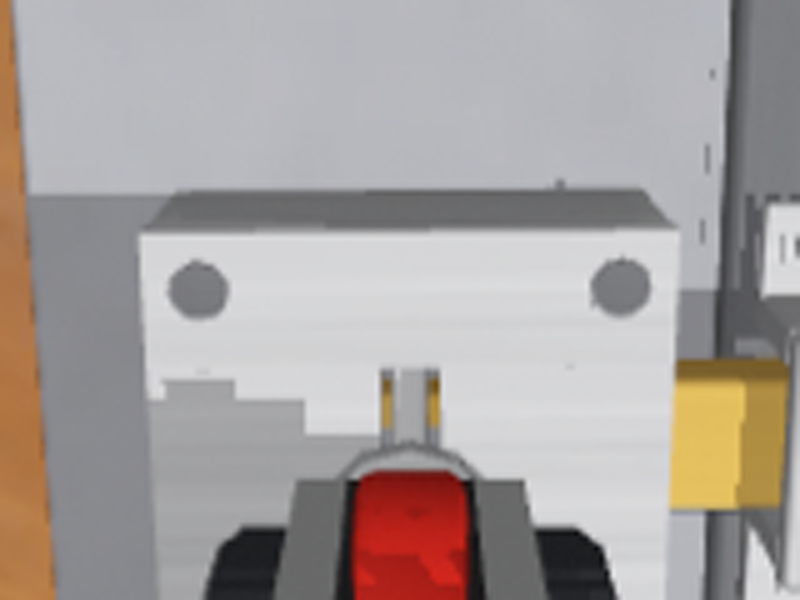

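The bit lies centred and parallel in the slot (x 380–440, bit 395–428), and the bolt runs into the keeper at (730,435). No residual force, so I'll draw the key straight out.

>>> {"api": "drive_tool", "payload": {
  "rows": [
    [[0,0,0],[0,0,0.2],0.8],
    [[0,0,0],[0,0,0.3],0.8],
    [[0,0,0],[0,0,0.3],0.8],
    [[0,0,0],[0,0,0.3],0.8],
    [[0,0,0],[0,0,0],0.8]
  ]
}}

```text
clock: 23.65
position: [0.5613, 0.179, 0.136]
ee_rot: [0.0, -0.007, 1.0, 0.0]
contact_force: [0.3, 0.1, 0.4]
width: 0.0093
gripper_force: 49.0
```

>>> {"api": "drive_tool", "payload": {
  "rows": [
    [[0,0,0],[0,0,0.6],0.8],
    [[0,0,0],[0,0,0.8],0.8],
    [[0,0,0],[0,0,2],0.8],
    [[0,0,0],[0,0,2],0.8],
    [[0,0,0],[0,-2,0],0.8],
    [[0,0,0.07],[-0.3,-4,0],0.8],
    [[0,0,0.07],[-0.4,-5,0],0.8],
    [[0,0,0.07],[0,-5,0],0.8]
  ]
}}

```text
clock: 24.65
position: [0.5528, 0.0165, 0.1888]
ee_rot: [-0.001, -0.113, 0.994, -0.0]
contact_force: [0.7, -0.2, -0.6]
width: 0.0096
gripper_force: 49.1
```

>>> {"api": "drive_tool", "payload": {
  "rows": [
    [[0,0,0.074],[0,-5,0],0.8],
    [[0,0,0],[0,-4,0],0.8],
    [[0,0,0],[0,-1.27,0],0.8],
    [[0,0,0],[0,0,0],0.8],
    [[0,0,0],[0,0,-2],0.8],
    [[0,0,0],[0,0,-2],0.8],
    [[0,0,0],[0,0,0],0.8],
    [[0,0,0],[0,0,0],0.8]
  ]
}}

```text
clock: 25.65
position: [0.5545, -0.0829, 0.1502]
ee_rot: [0.0, -0.149, 0.989, 0.0]
contact_force: [0.1, -0.1, 0.4]
width: 0.0091
gripper_force: 49.1
```

```bash
python3 r.py 3
```

```text
25.8 [ 0.5547 -0.0835  0.1506] yaw 197.11 F [-0.43  0.   -0.05] M [-0.001 -0.013  0.036] [0.008 0.013 0.004] e6 [0.0005 0.0001] q6 -2.143
```

>>> {"api": "drive_tool", "payload": {
  "rows": [
    [[0,0,0],[-0.04,-0.02,-2],0.8],
    [[0,0,0],[0,0,-2],0.8],
    [[0,0,0],[0,0,-1.5],0.8],
    [[0,0,0],[0,0,-1],0.8],
    [[0,0,0],[0,0,-0.4],0.8],
    [[0,0,0],[0,0,-0.3],0.8],
    [[0,0,0],[0,0,0],0.8]
  ]
}}

```text
clock: 26.68
position: [0.5539, -0.084, 0.0778]
ee_rot: [0.0, -0.149, 0.989, -0.0]
contact_force: [-0.8, 0.8, -0.2]
width: 0.0096
gripper_force: 49.1
```

>>> {"api": "drive_tool", "payload": {
  "rows": [
    [[0,0,0],[0,0,-0.3],0.8],
    [[0,0,0],[0,0,-0.3],0.8],
    [[0,0,0],[0,0,0],0.8]
  ]
}}

```text
clock: 27.05
position: [0.5535, -0.0839, 0.0714]
ee_rot: [-0.0, -0.149, 0.989, 0.0]
contact_force: [-0.6, 0.1, 0.3]
width: 0.0091
gripper_force: 49.1
```

>>> {"api": "drive_tool", "payload": {
  "rows": [
    [[0,0,0],[0.04,0,-0.3],0.8],
    [[0,0,0],[0,0,-0.3],0.8],
    [[0,0,0],[0,0,-0.3],0.8],
    [[0,0,0],[0,0,-0.1],0.8],
    [[0,0,0],[0,0,0],0.8]
  ]
}}

```text
clock: 27.68
position: [0.554, -0.0839, 0.0615]
ee_rot: [-0.0, -0.149, 0.989, 0.0]
contact_force: [0.4, -0.7, -0.3]
width: 0.0092
gripper_force: 49.1
```

>>> {"api": "drive_tool", "payload": {
  "rows": [
    [[0,0,0],[0,0,-0.05],0.8],
    [[0,0,0],[0,0,0],0.8],
    [[0,0,0],[0,0,0],0.8]
  ]
}}

```text
clock: 28.05
position: [0.5541, -0.0839, 0.0612]
ee_rot: [0.0, -0.149, 0.989, 0.0]
contact_force: [-0.0, 0.4, 0.3]
width: 0.0095
gripper_force: 49.1
```

Key is nearly seated (1 mm to go). I'll lower the last bit, open and back off upwards.

>>> {"api": "drive_tool", "payload": {
  "rows": [
    [[0,0,0],[0,0,-0.08],0.8],
    [[0,0,0],[0,0,0],0.8],
    [[0,0,0],[0,0,0],1.4],
    [[0,0,0],[0,0,0],2],
    [[0,0,0],[0,0,0],3],
    [[0,0,0],[0,0,0],4],
    [[0,0,0],[0,0,0],4]
  ]
}}

```text
clock: 28.92
position: [0.5541, -0.0839, 0.0604]
ee_rot: [0.0, -0.149, 0.989, 0.0]
contact_force: [1.2, 0.1, -0.0]
width: 0.0404
gripper_force: 0.0
```

>>> {"api": "drive_tool", "payload": {
  "rows": [
    [[0,0,0],[0,0,1],4],
    [[0,0,0],[0,0,2.5],4],
    [[0,0,0],[0,0,3],6],
    [[0,0,0],[0,0,0],6],
    [[0,0,0],[0,0,0],6]
  ]
}}

```text
clock: 29.55
position: [0.5537, -0.0838, 0.1253]
ee_rot: [-0.0, -0.149, 0.989, 0.0]
contact_force: [-0.2, -0.1, 1.0]
width: 0.0601
gripper_force: 0.0
```

```bash
python3 - <<'E'
from h import *
s=manip.get_state();print(s['position'],s['contact_force'])
im=snap("wrist","w8.png")
old=cv2.imread("pics/w2.png")[:,:,::-1].copy()
K=cal("wrist")
for c,X in (('r',[.5545,-.0825,.067]),('b',[.613,-.064,.067])):
    p0=proj("wrist",[X],K)[0]; v,u=np.nonzero(mask(im,c)); k=np.hypot(u-p0[0],v-p0[1])<50
    W=atz("wrist",np.c_[u[k],v[k]],.067,K)[:,:2]; e,ev=np.linalg.eigh(np.cov(W.T))
    print(c,k.sum(),W.mean(0),np.degrees(np.arctan(ev[1,1]/ev[0,1])),np.ptp(W@ev,axis=0))
E
python3 - <<'E'
from h import *
im=snap("side");S=cv2.imread("pics/side0.png")[:,:,::-1].copy()
for I in(S,im): print(blob(I,'r',(282,240),14),blob(I,'b',(305,232),14))
E
```

```text
[ 0.55370993 -0.08383378  0.12529032] [-0.20680814 -0.14609007  0.98051612]
r 696 [ 0.55296133 -0.08292484] 17.35369880909313 [0.01012374 0.03303639]
b 591 [ 0.61035593 -0.06495669] 17.059173829581866 [0.0094811  0.03617012]
(array([280.8875 , 238.65625]), np.int64(160)) (array([304.29365079, 232.02380952]), np.int64(126))
(array([280.44871795, 238.6025641 ]), np.int64(156)) (array([304.31496063, 231.97637795]), np.int64(127))
```

The key is back in its pocket: side-view shift is 0.4 px, and the blue key hasn't moved. The gripper is clear, so I'm handing in.

```bash
python3 -c "
from rig import job
print(job.sign_off())"
```

```text
the job is handed in; nothing more can be done
None
```

I locked the strongbox with the red key, returned the key upright to its pocket, and handed the job in; full bolt travel is inferred from the firm stop (about 8 N) and the bolt visibly in the keeper, not measured directly.

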